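Close the stone holder on the polishing stone

TASK

Someone left tweezers lying across the polishing-stone holder: first take them off and put them flat on the bench clear of the holder, without dropping them from a height. Then press the sprung button of the sliding jaw and, keeping it down past the holes on the way, slide the jaw up to the stone until the stone is pushed against the end stop, and let the button pop up in that last hole. The stone must stay lying in the holder, and the spray bottle, jar and beaker must stay standing where they are.

Things in the scene. Friction and masses are not known exactly. Their poses are not given: they have to be found in the camera images.
- holder: stone holder fixed to the bench: aluminium ladder frame 84 mm wide (own x), 376 mm long (own y, the slide direction), side bars' top 34 mm high. Origin on the bench, on the centre line; z up. End stop: upright plate at the -y end, its face at y = -0.230 m, top 54 mm high; the other end is at y = +0.134 m. A tube with a slot and rectangular locking holes in its top runs along the middle.
- jaw (a joint): sliding jaw along the holder's own y, m, -0.006 to 0.137, growing away from the end stop. Holes at 0, 0.022, 0.044 ... 0.132, about 2 mm play in each. 0 = last hole with room for the stone (jaw face 127 mm from the stop). Starts at 0.088 to 0.132, perhaps between holes. Slides with 1.5 N friction and stays where left; it pushes the stone ahead of it (about 2 N more).
- button (a joint): how far the sprung button is pressed, m: 0 = up, pin locked in a hole; 0.004 = pin riding inside the tube between holes (jaw slides until the pin springs into the next hole by itself); 0.008 = fully down. Over 0.0045 the jaw is free, even past holes; locked, it cannot be shoved along. Spring: 2 N to start, 5.2 N fully down.
- button_top (a point): centre of the top of the black button cap, 34 x 34 mm, on the jaw; 52 mm above the bench when up, 44 mm fully down. On the jaw, 32 mm either side of it along the holder's y, stand grey thumb fences (46 mm wide in x, 8 mm thick, tops 70 mm high, 64 mm clear between): closed fingertips pressing the cap can shove the jaw along by them. Open to both sides in x.
- jaw_face (a point): middle of the rubber face of the sliding jaw that meets the stone, 45 mm above the bench; the jaw's face is 72 mm wide in x and reaches from 37 to 52 mm height. It lies 44 mm on the end-stop side (-y) of the button's centre.
- stone_center (a point): centre (half-way up) of the polishing stone in its black case, 78 x 126 x 24 mm (own x, y, z), loose, about 0.3 kg, lying on the side bars with its length along the holder's y, a few mm short of the end stop and slightly askew.
- tweezers_center (a point): centre (half-way up) of plain steel tweezers, 14 x 130 x 9 mm (own x, y, z: long axis y), 18 g, lying flat across the side bars between stone and jaw, with 20 mm or more free before and behind them; pinch the middle across the 14 mm width. The bench within 90 mm of world x = 0.51, y = 0.27 m is always free to lay them on.
- mist: bystander: standing spray bottle, 41 mm across, 148 mm tall; origin at the centre of its underside on the bench.
- jar: bystander: standing red-capped jar, 62 mm across, 94 mm tall; origin at the centre of its underside.
- cup: bystander: standing frosted beaker, 76 mm across, 85 mm tall; origin at the centre of its underside.
There are look-alikes about, which are no part of the job. Of the things that look like the part that bears tweezers_center, the larger one is meant.

How it is judged:
By the outcome, as a careful person would: the job done as asked, in the order asked, and still so for the second after the job is handed in, with the robot touching nothing.
It also fails if it takes over 58 s, if anything falls off the work surface, if the arm or the gripper's body presses on something with over 40 N, if the wrist force passes 120 N, or if a joint passes its speed limit or range.

ROBOT

A 6-joint arm with a two-finger parallel gripper is mounted at the origin on a cart in front of the work surface, level with it; the furniture and walls round the work are solid. World frame = base frame: x ahead of the robot, y to its left, z up, the work surface at z = 0. Lengths are in m, angles in rad, forces in N, time in s.
With the tool pointing down it reaches from about 0.325 to 0.775 m from the base axis. Payload 5.5 kg.
Tool frame: the origin (TCP) lies at the very end of the fingers, on their centre line; the grasp point (between the pads) lies 19 mm behind it; z points along the fingers, y is the line along which they close (so a half turn about z gives the same grasp; the last joint's range is limited). The gripper opens to 85 mm and grips with 20 to 120 N. Pads are 22 mm wide; open, the fingers measure 114 mm over their backs; the gripper's body (76 mm by 85 mm) begins 54 mm behind the grasp point. The pads swing forward as they close: fully open they stand 13 mm farther back than shut.
Start: joints at [1.274, 0.091, 1.231, -0, 1.82, -0.057], TCP at [0.143, 0.583, 0.231] pointing down, gripper open.
Joint ranges: [-2.87, 2.87], [-0.86, 2.18], [0.17, 2.46], [-1.51, 4.65], [0.06, 2.69], [-2.65, 2.65]. Speed limits (rad/s): [2.57, 2.57, 3.01, 3.14, 3.14, 3.14].

INTERFACE

Orientations are given as a unit quaternion [x, y, z, w].
In Python, from cell import arm, eyes, nets gives the robot as it stands.
- The arm moves only by the tool jog_arm, never from a script. Its argument "increments" is one flat list of numbers, 7 for each row, row after row: the turn, a rotation vector about the tool's x, y, z in degrees, then the shift along the tool's x, y, z in mm, then the opening, from -1 (shut) to 1 (fully open). A call has 1 to 12 rows; each row is the pose to reach, as a shift and turn from the pose commanded when the call began, along the tool's axes at that moment; what a row does not reach only later rows make up. A row lasts 1/12 s, in which the tool goes at most 41.7 mm and 7.16 degrees, less where a joint would pass 70% of its speed; a pose out of reach is approached as far as the arm can. A call with a gripper value outside its range is refused whole. The fingers move at their own pace and stop on an object; the grip force is fixed at half the most. Time passes only in rows, so rows that repeat a pose let the fingers close. It gives the time, the measured TCP pose, the force, the opening and the grip force at its end, in the units of the state.
- arm.state(): the state, without advancing time (a new reading comes with each control period).
- eyes.read_camera(name): name is "side" or "top"; returns a dict with "pixels" (384x512x3 uint8, red, green, blue), "fx", "fy", "cx", "cy" (pixels), "eye" and "orientation" of the camera in the world. Camera axes: x right, y down, z forward; pixel columns grow to the right and rows downward; lengths in m; the calibration is good to about 2 mm. A picture is of the moment at which its call begins. There is no depth.
- arm.finish_job(): hands the job in; it is judged then, once.
Trained networks look in the newest picture that a camera, given by its name, has taken for a name from the list of things; names that differ only in an ending like _2 or _b are one class to them, and where a whole thing is asked for, a point or a joint stands for the part that bears it (a point fixed in the world has none). Each returns a list of dicts, best first, with "score" (0 to 1); they miss things now and then, are a little off and sometimes report something else, mostly with a low value. They report only what shows in the picture. A call takes as long as a camera call. They do not tell look-alikes from the thing itself.
- nets.search_frame(camera, label): "at" ([x, y, z] in m, in world coordinates, good to about 4 mm: the middle of the surface that is visible of it).
The state is a dict: "t": time; "q": joint angles; "qvel": joint speeds; "effort": joint torques, N m; "tcp_pos": TCP position; "orientation": TCP orientation; "contact_force": force on the tool from outside, world axes, zero at the start; "torque": the same for the moment, N m; "grip_width": opening from 0.0 (shut) to 1.0 (fully open); "gripper_force": force on a finger pad.
Only numpy, scipy, OpenCV 4.12 (cv2) and the standard library are available. Lean on these libraries where they do the work, as an engineer would, in place of code of your own. Each camera call takes 0.05 s, during which the arm holds its last target. There are 200 camera calls.

## Working session

There is one attempt and no reset: what is moved stays moved. The work goes in short steps, Python scripts to look and compute and a tool call to move; the robot and the scene stay as the last step left them, time stands still between calls to the robot, and variables do not carry over. Pictures are saved under pics/ and viewed, at most 10 in all, crops included, and the job is handed in when it is done.

Besides the shell and the picture viewer there is one more tool, called after "Call:" by a JSON object that holds its "op" and its "data". jog_arm: Moves the arm, as the interface text tells. Its arguments: {"type":"object","properties":{"increments":{"type":"array","items":{"type":"number"}}},"required":["increments"]}

```bash
mkdir -p pics
cat > h.py <<'E'
import numpy as np, cv2
from scipy.spatial.transform import Rotation as R
from cell import arm, eyes, nets
def shot(cam,fn=None):
    d=eyes.read_camera(cam)
    if fn: cv2.imwrite('pics/'+fn,d['pixels'][:,:,::-1])
    return d
def proj(d,p):
    c=R.from_quat(d['orientation']).inv().apply(np.atleast_2d(p)-d['eye'])
    return np.c_[d['fx']*c[:,0]/c[:,2]+d['cx'],d['fy']*c[:,1]/c[:,2]+d['cy']]
def ray(d,uv,z):
    uv=np.atleast_2d(uv).astype(float)
    v=np.c_[(uv[:,0]-d['cx'])/d['fx'],(uv[:,1]-d['cy'])/d['fy'],np.ones(len(uv))]
    v=R.from_quat(d['orientation']).apply(v)
    e=np.array(d['eye']); return e+v*((z-e[2])/v[:,2])[:,None]
E
python3 - <<'E'
from h import *
D={c:shot(c,c+'1.png') for c in('top','side')}
for c in D: print(c,np.round(D[c]['eye'],3),D[c]['fx'])
for n in['holder','jaw','button_top','jaw_face','stone_center','tweezers_center','mist','jar','cup']:
  for c in D:
    for r in nets.search_frame(c,n)[:3]: print(n,c,round(r['score'],2),np.round(r['at'],3),proj(D[c],r['at']).round())
s=arm.state();print(s['tcp_pos'],s['orientation'],s['t'])
E
```

```text
top [ 0.396 -0.122  1.025] 436.90026266441447
side [0.149 0.512 0.453] 392.1378151583543
holder top 0.56 [ 0.564 -0.013  0.037] [[208. 181.]]
holder side 0.83 [0.542 0.047 0.033] [[213. 247.]]
jaw top 0.85 [0.552 0.011 0.045] [[197. 185.]]
jaw side 0.62 [0.543 0.013 0.046] [[224. 233.]]
button_top side 0.62 [0.552 0.01  0.051] [[221. 228.]]
jaw_face top 0.81 [0.547 0.009 0.047] [[198. 187.]]
jaw_face side 0.75 [0.543 0.011 0.05 ] [[224. 230.]]
stone_center top 0.78 [ 0.632 -0.168  0.055] [[276. 151.]]
stone_center top 0.49 [0.55  0.017 0.051] [[194. 186.]]
stone_center side 0.72 [ 0.623 -0.14   0.057] [[236. 188.]]
tweezers_center top 0.45 [ 0.585 -0.071  0.043] [[234. 172.]]
tweezers_center side 0.65 [ 0.322 -0.147  0.002] [[362. 249.]]
tweezers_center side 0.47 [ 0.584 -0.07   0.039] [[232. 212.]]
mist top 0.6 [ 0.747 -0.119  0.091] [[255.  96.]]
mist side 0.97 [ 0.744 -0.111  0.084] [[187. 169.]]
jar top 0.86 [ 0.494 -0.184  0.097] [[285. 209.]]
jar side 0.74 [ 0.484 -0.161  0.063] [[294. 198.]]
cup top 0.57 [ 0.712 -0.009  0.043] [[208. 118.]]
cup side 0.6 [ 0.686 -0.002  0.062] [[173. 202.]]
[0.14249767 0.58284763 0.23124283] [ 1.19608349e-01  9.92821153e-01 -2.64505088e-05 -2.52913866e-05] 1.0
```

View pics/top1.png

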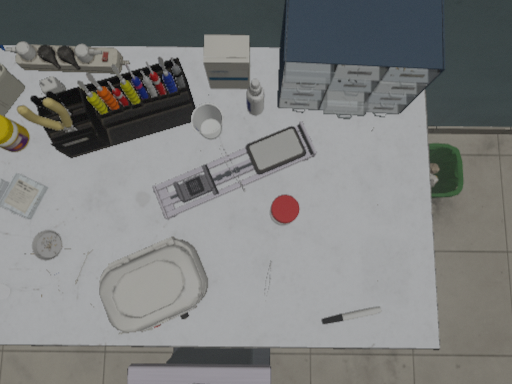

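View pics/side1.png

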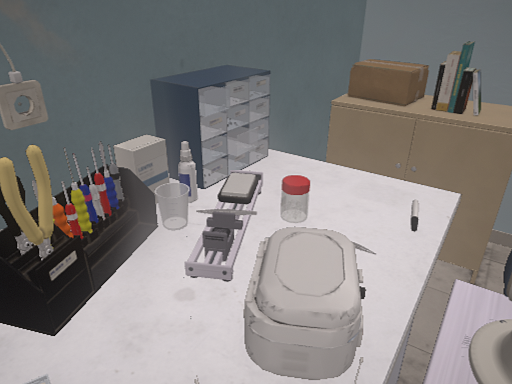

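Top view: the holder runs from (160,203) to (310,140), with the stop at the right end. The jaw's button is at (195,185) and the stone at (276,150). Tweezers-like things are at (233,168), lying across the holder, and at (268,277) and (82,268), on the bench. The first fits the description because it lies on the side bars between stone and jaw. I'll confirm with an enlarged crop.

Run:
```python
import cv2
a=cv2.imread('pics/top1.png')[110:300,145:325]
a=cv2.resize(a,None,fx=3.15,fy=3.15,interpolation=cv2.INTER_CUBIC)
cv2.imwrite('pics/crop1.png',a)
```

```text
(no output)
```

View pics/crop1.png

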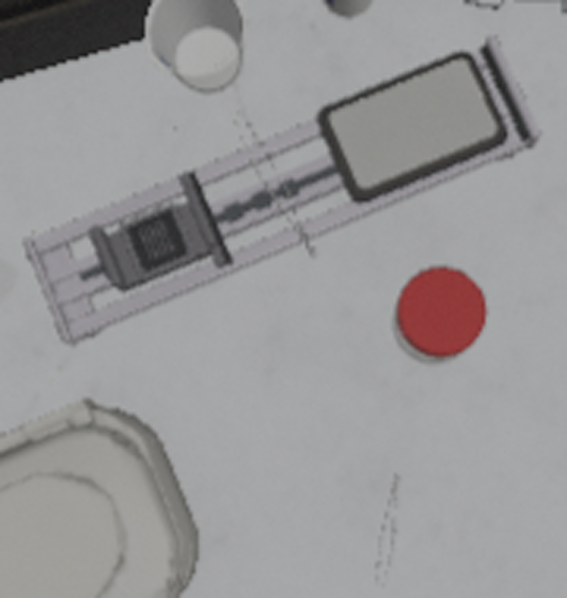

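The crop shows tweezers across the holder from crop (238,100) to (312,252), about 54 px long in the image. The bench one is only about 35 px, so the one on the holder is the larger and is the one meant. Next I'll turn these pixels into positions.

```bash
cat >> h.py <<'E'
def crop(d,uv,o=(145,110),f=3.15): return np.array(uv,float)/f+np.array(o)-.5+.5/f
E
python3 - <<'E'
from h import *
d=shot('top')
P=lambda uv,z: ray(d,crop(d,uv),z).round(4)
tw=P([(238,100),(312,252)],.0385); print('tw',tw,tw.mean(0),np.linalg.norm(tw[1]-tw[0]),np.degrees(np.arctan2(*(tw[0]-tw[1])[[1,0]])))
print('holder end',P([(27,243),(70,340)],.034)); print('stop top',P([(487,42),(532,142)],.054))
print('button',P([(158,239)],.052)); print('jawface top',P([(195,175),(230,260)],.052))
print('stone',P([(322,115),(470,53),(505,138),(360,198)],.058))
a=R.from_quat(arm.state()['orientation']).as_matrix(); print(a.round(3))
E
```

```text
tw [[ 0.6565 -0.0384  0.0385]
 [ 0.5435 -0.0946  0.0385]] [ 0.6    -0.0665  0.0385] 0.12620396190294503 26.443231843603026
holder end [[0.5489 0.1134 0.034 ]
 [0.4785 0.0791 0.034 ]]
stop top [[ 0.6977 -0.2209  0.054 ]
 [ 0.6231 -0.2529  0.054 ]]
button [[0.5499 0.0154 0.052 ]]
jawface top [[ 0.5969 -0.0098  0.052 ]
 [ 0.5352 -0.0365  0.052 ]]
stone [[ 0.6407 -0.101   0.058 ]
 [ 0.6881 -0.2081  0.058 ]
 [ 0.6249 -0.233   0.058 ]
 [ 0.58   -0.1289  0.058 ]]
[[-0.971  0.238 -0.   ]
 [ 0.238  0.971 -0.   ]
 [ 0.    -0.    -1.   ]]
```

Call:
{"op": "jog_arm", "data": {"increments": [0,0,-40,-594,-524,80,-0.3,0,0,-40,-594,-524,80,-0.3,0,0,-40,-594,-524,80,-0.3,0,0,-40,-594,-524,80,-0.3,0,0,-40,-594,-524,80,-0.3,0,0,-40,-594,-524,80,-0.3,0,0,-40,-594,-524,80,-0.3,0,0,-40,-594,-524,80,-0.3,0,0,-40,-594,-524,80,-0.3,0,0,-40,-594,-524,80,-0.3,0,0,-40,-594,-524,80,-0.3,0,0,-40,-594,-524,80,-0.3]}}

```text
t: 2.05
tcp_pos: [0.4221, 0.1807, 0.1823]
orientation: [-0.227, 0.974, 0.0, 0.001]
contact_force: [1.3, 0.6, 0.2]
grip_width: 0.349
gripper_force: 0.0
```

```bash
cat >> h.py <<'E'
def go(p,yaw=None):
    """tool-frame turn (deg) and shift (mm) from the present pose to p, tool y at yaw (deg, world)"""
    s=arm.state(); A=R.from_quat(s['orientation']); M=A.as_matrix()
    y=M[:2,1]; yaw=np.degrees(np.arctan2(y[1],y[0])) if yaw is None else yaw
    c,q=np.cos(np.radians(yaw)),np.sin(np.radians(yaw))
    T=np.array([[-q,c,0],[c,q,0],[0,0,-1]]).T if False else np.c_[[-q,c,0],[c,q,0],[0,0,-1]]
    if np.linalg.det(T)<0: T[:,0]*=-1
    return np.r_[np.degrees((A.inv()*R.from_matrix(T)).as_rotvec()).round(1),(A.inv().apply(np.array(p)-s['tcp_pos'])*1000).round(1)]
E
python3 - <<'E'
from h import *
print(arm.state()['tcp_pos'],go([.595,-.068,.1],116.4)); print(go([.595,-.068,.035],116.4))
E
```

```text
[0.42210585 0.18070184 0.18226736] [-0.000e+00  1.000e-01 -1.000e-01 -4.490e+01 -2.995e+02  8.230e+01]
[-0.000e+00  1.000e-01 -1.000e-01 -4.480e+01 -2.995e+02  1.473e+02]
```

Call:
{"op": "jog_arm", "data": {"increments": [0,0,0,-45,-299,60,-0.3,0,0,0,-45,-299,60,-0.3,0,0,0,-45,-299,60,-0.3,0,0,0,-45,-299,60,-0.3,0,0,0,-45,-299,60,-0.3,0,0,0,-45,-299,60,-0.3,0,0,0,-45,-299,60,-0.3,0,0,0,-45,-299,60,-0.3,0,0,0,-45,-299,60,-0.3,0,0,0,-45,-299,60,-0.3]}}

```text
t: 2.88
tcp_pos: [0.5939, -0.0663, 0.1213]
orientation: [-0.226, 0.974, 0.001, -0.001]
contact_force: [-0.0, -0.2, 0.1]
grip_width: 0.349
gripper_force: 0.0
```

Run:
```python
from h import *
d=shot('side'); a=d['pixels'][130:290,150:330,::-1]
cv2.imwrite('pics/s2.png',cv2.resize(a,None,fx=3.5,fy=3.5,interpolation=cv2.INTER_CUBIC))
print(nets.search_frame('side','tweezers_center'))
s=arm.state();print(s['tcp_pos'],s['grip_width'],go([.595,-.068,.035],116.4))
# predicted tweezers ends in crop px
for z in(.0385,): print((proj(d,[[.6565,-.0384,z],[.5435,-.0946,z],[.6,-.0665,z]])-[150,130])*3.5)
```

```text
[{'at': [0.5887, -0.0688, 0.0399], 'score': 0.63}]
[ 0.59380261 -0.06478538  0.12251431] 0.3505724876100021 [ 0.   0.  -0.1  0.4 -3.4 87.5]
[[161.31211738 275.60546327]
 [364.87326811 289.30838347]
 [262.37226185 282.40842685]]
```

View pics/s2.png

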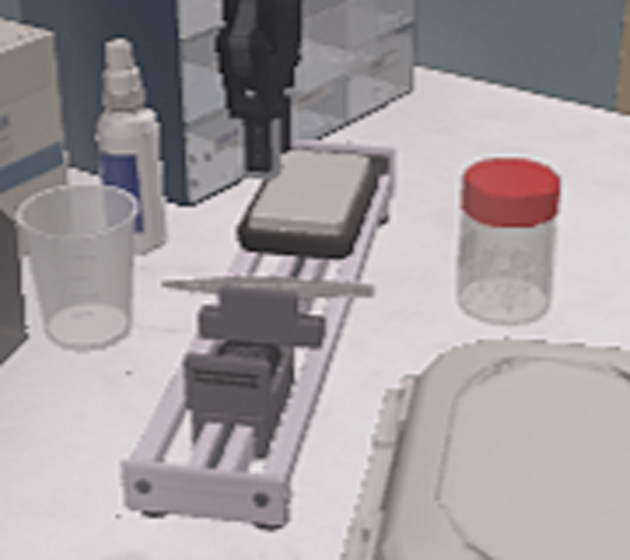

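Side view: the tweezers run from crop (162,284) to (373,291), a few mm from the estimate and well inside the opening, and the gripper is above the gap. I'll descend and grip.

Call:
{"op": "jog_arm", "data": {"increments": [0,0,0,0,0,40,-0.3,0,0,0,0,-1,70,-0.3,0,0,0,0,-1,87,-0.3,0,0,0,0,-1,87,-0.3,0,0,0,0,-1,87,-0.3,0,0,0,0,-1,87,-1,0,0,0,0,-1,87,-1,0,0,0,0,-1,87,-1,0,0,0,0,-1,87,-1,0,0,0,0,-1,87,-1,0,0,0,0,-1,87,-1,0,0,0,0,-1,87,-1]}}

```text
t: 3.98
tcp_pos: [0.5956, -0.0663, 0.0376]
orientation: [-0.227, 0.974, -0.0, 0.002]
contact_force: [-1.3, 1.1, 6.9]
grip_width: 0.122
gripper_force: 58.9
```

Call:
{"op": "jog_arm", "data": {"increments": [0,0,0,0,0,-20,-1,0,0,0,0,0,-50,-1,0,0,0,0,0,-80,-1,0,0,0,0,0,-110,-1,0,0,0,0,0,-110,-1,0,0,0,0,0,-110,-1]}}

```text
t: 4.48
tcp_pos: [0.5959, -0.0669, 0.1486]
orientation: [-0.227, 0.974, -0.001, 0.003]
contact_force: [-0.3, 0.1, -0.4]
grip_width: 0.122
gripper_force: 58.6
```

Run:
```python
from h import *
d=shot('side'); a=d['pixels'][100:290,150:330,::-1]
cv2.imwrite('pics/s3.png',cv2.resize(a,None,fx=3,fy=3,interpolation=cv2.INTER_CUBIC))
s=arm.state();print(s['tcp_pos'],s['grip_width'],s['gripper_force'],go([.51,.27,.10],116.4),go([.51,.27,.003],116.4))
```

```text
[ 0.59489497 -0.06668699  0.14614749] 0.1261629272085428 58.62844876537565 [-1.000e-01  1.000e-01 -1.000e-01 -7.270e+01  3.396e+02  4.580e+01] [-1.000e-01  1.000e-01 -1.000e-01 -7.260e+01  3.397e+02  1.428e+02]
```

View pics/s3.png

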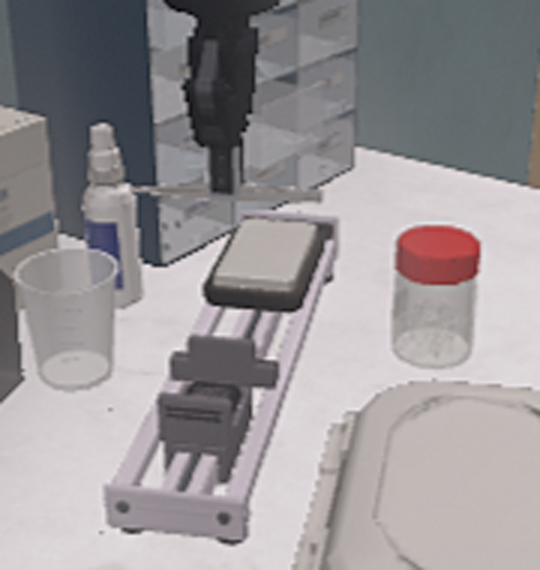

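The tweezers are held level at their middle. I'll carry them to the free patch.

Call:
{"op": "jog_arm", "data": {"increments": [0,0,0,-62,340,0,-1,0,0,0,-62,340,0,-1,0,0,0,-62,340,0,-1,0,0,0,-62,340,0,-1,0,0,0,-62,340,0,-1,0,0,0,-62,340,0,-1,0,0,0,-62,340,0,-1,0,0,0,-62,340,0,-1,0,0,0,-62,340,0,-1,0,0,0,-62,340,30,-1,0,0,0,-62,340,65,-1,0,0,0,-62,340,100,-1]}}

```text
t: 5.53
tcp_pos: [0.4992, 0.2659, 0.0432]
orientation: [-0.228, 0.974, -0.0, -0.0]
contact_force: [-0.1, 0.5, -0.7]
grip_width: 0.127
gripper_force: 58.7
```

Call:
{"op": "jog_arm", "data": {"increments": [0,0,0,0,0,8,-1,0,0,0,0,0,16,-1,0,0,0,0,0,24,-1,0,0,0,0,0,30,-1,0,0,0,0,0,30,-1]}}

```text
t: 5.95
tcp_pos: [0.5, 0.2657, 0.0153]
orientation: [-0.227, 0.974, 0.0, 0.0]
contact_force: [0.0, -0.9, -0.8]
grip_width: 0.122
gripper_force: 58.7
```

Run:
```python
from h import *
s=arm.state();print(s['tcp_pos'],s['contact_force'],s['grip_width'])
```

```text
[0.50004544 0.26570482 0.015304  ] [ 0.01411242 -0.85839712 -0.82540894] 0.12239305298711899
```

Call:
{"op": "jog_arm", "data": {"increments": [0,0,0,0,0,4,-1,0,0,0,0,0,7,-1,0,0,0,0,0,9,-1,0,0,0,0,0,10,-1,0,0,0,0,0,10,-1]}}

```text
t: 6.37
tcp_pos: [0.4996, 0.2657, 0.005]
orientation: [-0.227, 0.974, -0.0, -0.0]
contact_force: [-0.5, -0.3, -0.9]
grip_width: 0.127
gripper_force: 58.7
```

Call:
{"op": "jog_arm", "data": {"increments": [0,0,0,0,0,1,-1,0,0,0,0,0,2,-1,0,0,0,0,0,2,-1]}}

```text
t: 6.62
tcp_pos: [0.4999, 0.2659, 0.0042]
orientation: [-0.227, 0.974, 0.0, 0.0]
contact_force: [-1.7, -0.9, 4.8]
grip_width: 0.125
gripper_force: 59.4
```

Call:
{"op": "jog_arm", "data": {"increments": [0,0,0,0,0,0,-0.5,0,0,0,0,0,0,-0.3,0,0,0,0,0,0,-0.3,0,0,0,0,0,0,-0.3,0,0,0,0,0,-20,-0.3,0,0,0,0,0,-55,-0.3,0,0,0,0,0,-95,-0.3,0,0,0,0,0,-135,-0.3,0,0,0,0,0,-145,-0.3,0,0,0,0,0,-145,-1]}}

```text
t: 7.45
tcp_pos: [0.5017, 0.2667, 0.1536]
orientation: [-0.227, 0.974, 0.001, 0.004]
contact_force: [0.6, 0.7, -0.1]
grip_width: 0.223
gripper_force: 0.0
```

Run:
```python
from h import *
d=shot('top'); a=d['pixels'][60:260,30:320,::-1]
cv2.imwrite('pics/t4.png',cv2.resize(a,None,fx=2.7,fy=2.7,interpolation=cv2.INTER_CUBIC))
for n in('jaw','button_top'):
  for c in('side','top'):
    if c=='side': shot('side')
    print(n,c,nets.search_frame(c,n)[:1])
b=np.array([.55,.0155,.15]); print(arm.state()['tcp_pos'],go(b,113.7))
```

```text
jaw side [{'at': [0.541, 0.0152, 0.0446], 'score': 0.88}]
jaw top [{'at': [0.5504, 0.0124, 0.0471], 'score': 0.73}]
button_top side [{'at': [0.5496, 0.0077, 0.0513], 'score': 0.58}]
button_top top [{'at': [0.5489, 0.0191, 0.0506], 'score': 0.79}]
[0.49890326 0.26544669 0.14591847] [ 0.000e+00 -2.000e-01  2.600e+00  6.480e+01 -2.468e+02 -3.900e+00]
```

View pics/t4.png

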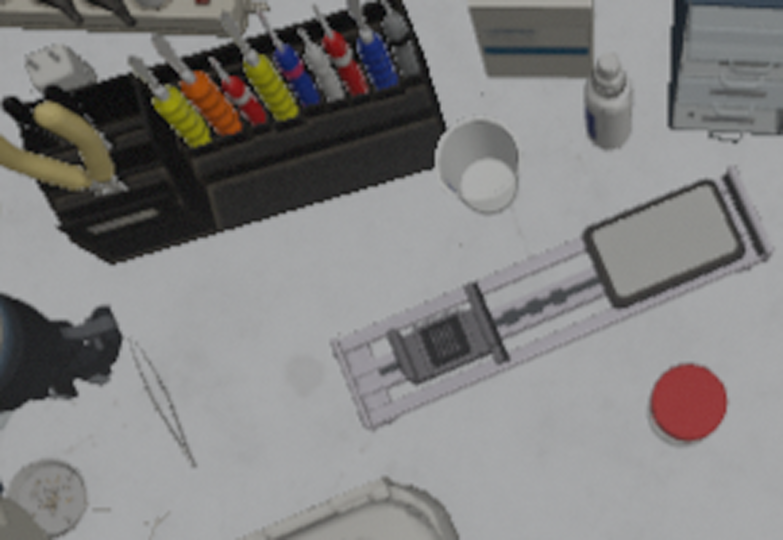

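The tweezers lie flat on the bench around crop (165,400), well clear of the holder. The button is at crop (446,341), as measured before. I'll close the fingers and move above the cap, slightly toward the stop-side fence.

Call:
{"op": "jog_arm", "data": {"increments": [0,0,2.6,66,-257,0,-1,0,0,2.6,66,-257,0,-1,0,0,2.6,66,-257,0,-1,0,0,2.6,66,-257,0,-1,0,0,2.6,66,-257,0,-1,0,0,2.6,66,-257,0,-1,0,0,2.6,66,-257,0,-1,0,0,2.6,66,-257,30,-1,0,0,2.6,66,-257,58,-1,0,0,2.6,66,-257,58,-1,0,0,2.6,66,-257,58,-1]}}

```text
t: 8.72
tcp_pos: [0.5525, 0.0061, 0.0876]
orientation: [-0.205, 0.979, 0.001, -0.003]
contact_force: [0.4, -0.0, -0.2]
grip_width: -0.002
gripper_force: 0.0
```

Run:
```python
from h import *
d=shot('side'); a=d['pixels'][130:290,150:330,::-1]
cv2.imwrite('pics/s5.png',cv2.resize(a,None,fx=3.5,fy=3.5,interpolation=cv2.INTER_CUBIC))
s=arm.state();uy=np.array([-.402,.916,0]);p=s['tcp_pos'];print(p,s['grip_width'],go([.5537,.0058,.056],113.7))
print(((proj(d,[p,[.5497,.015,.052],[.5537,.0058,.052]])-[150,130])*3.5).round())
```

```text
[0.55377786 0.00627405 0.08994584] 0.0009176838165906164 [ 0.  -0.1 -0.   0.2 -0.4 33.9]
[[247. 278.]
 [245. 348.]
 [249. 338.]]
```

View pics/s5.png

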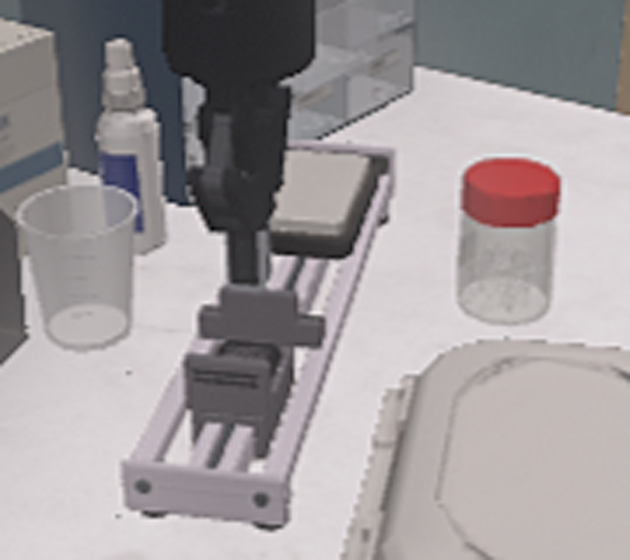

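Run:
```python
from h import *
d=shot('side');uy=np.array([-.402,.916,0]);b=np.array([.5497,.015,.07])
for k in(-.036,-.028,.028,.036): print(k,((proj(d,[b+k*uy+x*np.array([.916,.402,0]) for x in(-.023,0,.023)])-[150,130])*3.5).round().tolist())
```

```text
-0.036 [[300.0, 290.0], [260.0, 287.0], [220.0, 283.0]]
-0.028 [[297.0, 297.0], [256.0, 294.0], [216.0, 290.0]]
0.028 [[274.0, 351.0], [231.0, 347.0], [188.0, 342.0]]
0.036 [[270.0, 359.0], [227.0, 355.0], [184.0, 350.0]]
```

The fence tops project to within about 1–2 px of where they show, so the fingertips are over the cap. Now I'll press.

Call:
{"op": "jog_arm", "data": {"increments": [0,0,0,0,0,25,-1,0,0,0,0,0,36,-1,0,0,0,0,0,41,-1,0,0,0,0,0,44,-1,0,0,0,0,0,46,-1,0,0,0,0,0,46,-1]}}

```text
t: 9.32
tcp_pos: [0.5542, 0.0062, 0.0451]
orientation: [-0.205, 0.979, -0.0, 0.0]
contact_force: [-3.9, -0.2, 4.8]
grip_width: 0.003
gripper_force: 2.2
```

Call:
{"op": "jog_arm", "data": {"increments": [0,0,0,0,0,1,-1,0,0,0,0,-4,1.5,-1,0,0,0,0,-9,1.5,-1,0,0,0,0,-15,1.5,-1,0,0,0,0,-22,1.5,-1,0,0,0,0,-29,1.5,-1,0,0,0,0,-36,1.5,-1,0,0,0,0,-43,1.5,-1,0,0,0,0,-50,1.5,-1,0,0,0,0,-50,1.5,-1]}}

```text
t: 10.15
tcp_pos: [0.5757, -0.0412, 0.044]
orientation: [-0.205, 0.979, -0.001, 0.001]
contact_force: [-0.9, -2.2, 5.4]
grip_width: -0.0
gripper_force: 2.8
```

Run:
```python
from h import *
s=arm.state();p=s['tcp_pos'];o=np.array([.5676,-.0264,0]);print(p,s['contact_force'],'own y',(p-o)@[-.402,.916,0],'x',(p-o)@[.916,.402,0])
shot('top');shot('side')
for n in('jaw','button_top','jaw_face'):
  for c in('top','side'):
    for r in nets.search_frame(c,n)[:1]: print(n,c,np.round(r['at'],3),r['score'])
```

```text
[ 0.57566363 -0.04122898  0.0440192 ] [-0.86432583 -2.18447505  5.43125032] own y -0.016824920015072534 x 0.0014250324083194723
jaw top [ 0.553 -0.022  0.042] 0.69
jaw side [ 0.56  -0.     0.046] 0.64
button_top top [ 0.557 -0.029  0.045] 0.53
button_top side [ 0.558 -0.     0.047] 0.42
jaw_face top [ 0.552 -0.018  0.042] 0.47
jaw_face side [ 0.487 -0.16   0.063] 0.58
```

Call:
{"op": "jog_arm", "data": {"increments": [0,0,0,0,-7,0.3,-1,0,0,0,0,-14,0.3,-1,0,0,0,0,-21,0.3,-1,0,0,0,0,-28,0.3,-1,0,0,0,0,-34,0.3,-1,0,0,0,0,-39,0.3,-1,0,0,0,0,-43,0.3,-1,0,0,0,0,-43,0.3,-1]}}

```text
t: 11.22
tcp_pos: [0.5931, -0.0801, 0.044]
orientation: [-0.205, 0.979, -0.001, 0.002]
contact_force: [-0.3, -1.5, 5.9]
grip_width: -0.0
gripper_force: 3.2
```

Run:
```python
from h import *
s=arm.state();p=s['tcp_pos'];o=np.array([.5676,-.0264,0]);f=s['contact_force'];print(p,f,'own y',(p-o)@[-.402,.916,0],'x',(p-o)@[.916,.402,0],'Fy',f@[-.402,.916,0])
d=shot('side'); a=d['pixels'][120:280,150:330,::-1]
cv2.imwrite('pics/s6.png',cv2.resize(a,None,fx=3.5,fy=3.5,interpolation=cv2.INTER_CUBIC))
```

```text
[ 0.59311125 -0.08013984  0.0440302 ] [-0.34037565 -1.45818891  5.90664513] own y -0.05948121947979063 x 0.0017648860608987702 Fy -1.1988700337621028
```

View pics/s6.png

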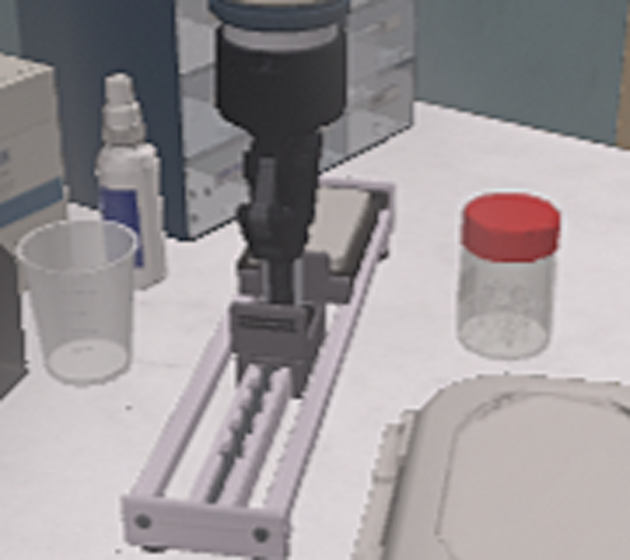

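The jaw has moved along with the fingers and is close to the stone. I'll continue in fine steps and watch the force.

Call:
{"op": "jog_arm", "data": {"increments": [0,0,0,0,-2,0.2,-1,0,0,0,0,-4,0.2,-1,0,0,0,0,-6,0.2,-1,0,0,0,0,-7,0.2,-1,0,0,0,0,-7,0.2,-1]}}

```text
t: 11.68
tcp_pos: [0.5954, -0.0853, 0.0439]
orientation: [-0.205, 0.979, 0.0, 0.002]
contact_force: [-2.1, 2.1, 7.9]
grip_width: 0.003
gripper_force: 3.9
```

Call:
{"op": "jog_arm", "data": {"increments": [0,0,0,0,-1,0,-1,0,0,0,0,-2,0,-1,0,0,0,0,-2.5,0,-1,0,0,0,0,-2.5,0,-1]}}

```text
t: 12.02
tcp_pos: [0.5964, -0.0873, 0.0439]
orientation: [-0.205, 0.979, 0.0, 0.002]
contact_force: [-1.9, 3.5, 7.1]
grip_width: -0.001
gripper_force: 3.9
```

```bash
cat >> h.py <<'E'
def rep():
    s=arm.state();p=s['tcp_pos'];o=np.array([.5676,-.0264,0]);f=s['contact_force'];u=np.array([-.402,.916,0])
    print(p.round(4),f.round(1),'own y',((p-o)@u).round(4),'x',((p-o)@[.916,.402,0]).round(4),'Fy',(f@u).round(1))
E
python3 -c "
from h import *
rep()"
```

```text
[ 0.5964 -0.0873  0.0439] [-1.9  3.5  7.1] own y -0.0674 x 0.0018 Fy 4.0
```

Call:
{"op": "jog_arm", "data": {"increments": [0,0,0,0,-1,0,-1,0,0,0,0,-2,0,-1,0,0,0,0,-3,0,-1,0,0,0,0,-3,0,-1]}}

```text
t: 12.35
tcp_pos: [0.5974, -0.0896, 0.0439]
orientation: [-0.205, 0.979, 0.001, 0.001]
contact_force: [-3.6, 4.3, 8.6]
grip_width: 0.0
gripper_force: 4.1
```

```bash
python3 -c "
from h import *
rep()"
```

```text
[ 0.5974 -0.0896  0.0439] [-3.6  4.3  8.6] own y -0.0699 x 0.0019 Fy 5.4
```

Call:
{"op": "jog_arm", "data": {"increments": [0,0,0,0,-1,0,-1,0,0,0,0,-2,0,-1,0,0,0,0,-3,0,-1,0,0,0,0,-3,0,-1]}}

```text
t: 12.68
tcp_pos: [0.5988, -0.0922, 0.0439]
orientation: [-0.205, 0.979, 0.001, 0.002]
contact_force: [-1.9, 4.4, 8.5]
grip_width: 0.006
gripper_force: 4.0
```

Run:
```python
from h import *
rep()
d=shot('side'); a=d['pixels'][170:240,190:280,::-1]
cv2.imwrite('pics/s7.png',cv2.resize(a,None,fx=7,fy=7,interpolation=cv2.INTER_CUBIC))
# predicted fence tops (+y fence outer face) in crop px for jaw values
o=np.array([.5676,-.0264,.07]);uy=np.array([-.402,.916,0]);ux=np.array([.916,.402,0])
for j in(-.002,0,.004,.008): print(j,((proj(d,[o+(j-.059+.036)*uy+x*ux for x in(-.023,.023)])-[190,170])*7).round().tolist())
```

```text
[ 0.5988 -0.0922  0.0439] [-1.9  4.4  8.5] own y -0.0728 x 0.0021 Fy 4.8
-0.002 [[345.0, 243.0], [191.0, 229.0]]
0 [[343.0, 246.0], [189.0, 232.0]]
0.004 [[341.0, 253.0], [186.0, 239.0]]
0.008 [[338.0, 259.0], [182.0, 245.0]]
```

View pics/s7.png

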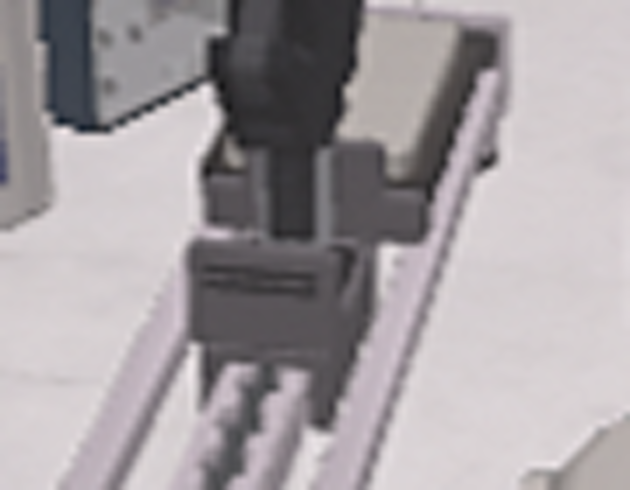

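The jaw now sits against the stone, with the fence top at crop (190,240)–(343,247), so the jaw reads about 0–5 mm. I'll push on until the force shows the end stop.

Call:
{"op": "jog_arm", "data": {"increments": [0,0,0,0,-1,0,-1,0,0,0,0,-2,0,-1,0,0,0,0,-3,0,-1,0,0,0,0,-3,0,-1]}}

```text
t: 13.07
tcp_pos: [0.6, -0.0949, 0.0439]
orientation: [-0.205, 0.979, 0.001, 0.002]
contact_force: [-3.1, 4.2, 7.8]
grip_width: 0.002
gripper_force: 3.9
```

```bash
python3 -c "
from h import *
rep()"
```

```text
[ 0.6    -0.0949  0.0439] [-3.1  4.2  7.8] own y -0.0758 x 0.0022 Fy 5.1
```

Call:
{"op": "jog_arm", "data": {"increments": [0,0,0,0,-1,0,-1,0,0,0,0,-2,0,-1,0,0,0,0,-2,0,-1]}}

```text
t: 13.32
tcp_pos: [0.6003, -0.0955, 0.0439]
orientation: [-0.206, 0.979, 0.002, 0.001]
contact_force: [-4.6, 9.4, 9.4]
grip_width: -0.002
gripper_force: 6.0
```

```bash
python3 -c "
from h import *
rep()"
```

```text
[ 0.6003 -0.0955  0.0439] [-4.6  9.4  9.4] own y -0.0764 x 0.0022 Fy 10.4
```

Call:
{"op": "jog_arm", "data": {"increments": [0,0,0,0,-1,0,-1,0,0,0,0,-1.5,0,-1,0,0,0,0,-1.5,0,-1]}}

```text
t: 13.57
tcp_pos: [0.6003, -0.0955, 0.0438]
orientation: [-0.206, 0.979, 0.003, 0.001]
contact_force: [-7.5, 13.6, 11.7]
grip_width: -0.001
gripper_force: 8.6
```

```bash
python3 -c "
from h import *
rep()"
```

```text
[ 0.6003 -0.0955  0.0438] [-7.5 13.6 11.7] own y -0.0765 x 0.0022 Fy 15.5
```

The jaw is hard against the stop: the force reached 15 N with no further motion. I'll ease the side load, then lift straight up.

Call:
{"op": "jog_arm", "data": {"increments": [0,0,0,0,1.5,0,-1,0,0,0,0,3,0,-1,0,0,0,0,3,-2,-1,0,0,0,0,3,-4,-1,0,0,0,0,3,-6,-1,0,0,0,0,3,-9,-1,0,0,0,0,3,-13,-1,0,0,0,0,5,-30,-1,0,0,0,0,5,-70,-1,0,0,0,0,5,-110,-1,0,0,0,0,5,-110,-1]}}

```text
t: 14.48
tcp_pos: [0.6013, -0.0965, 0.1621]
orientation: [-0.204, 0.979, -0.004, 0.006]
contact_force: [0.9, -0.1, 2.2]
grip_width: 0.002
gripper_force: 0.0
```

Call:
{"op": "jog_arm", "data": {"increments": [0,0,0,0,40,0,-1,0,0,0,0,80,-20,-1,0,0,0,0,120,-40,-1,0,0,0,0,160,-40,-1,0,0,0,0,200,-40,-1,0,0,0,0,240,-40,-1,0,0,0,0,240,-40,-1,0,0,0,0,240,-40,-1]}}

```text
t: 15.15
tcp_pos: [0.5016, 0.1262, 0.1923]
orientation: [-0.207, 0.978, -0.001, 0.0]
contact_force: [0.7, -0.8, -0.4]
grip_width: 0.004
gripper_force: 0.0
```

Run:
```python
from h import *
rep()
t=shot('top');d=shot('side'); a=d['pixels'][150:240,185:285,::-1];b=t['pixels'][115:205,190:320,::-1]
a=cv2.resize(a,(500,450),interpolation=cv2.INTER_CUBIC);b=cv2.resize(b,None,fx=2.3,fy=5*.46,interpolation=cv2.INTER_CUBIC)
c=np.zeros((450,800,3),np.uint8);c[:,:500]=a;c[:b.shape[0],500:500+b.shape[1]]=b[:, :300];cv2.imwrite('pics/f8.png',c)
o=np.array([.5676,-.0264,0]);uy=np.array([-.402,.916,0]);ux=np.array([.916,.402,0]);k=np.array([0,0,1])
for z in(.044,.052): print('cap +y edge',z,((proj(d,[o+(-.059+.017)*uy+x*ux+z*k for x in(-.017,.017)])-[185,150])*5).round().tolist(),'-y',((proj(d,[o+(-.059-.017)*uy+x*ux+z*k for x in(-.017,.017)])-[185,150])*5).round().tolist())
print('fence',((proj(d,[o+(-.059+.036)*uy+x*ux+.07*k for x in(-.023,.023)])-[185,150])*5).round().tolist())
for n in('mist','jar','cup','button_top'): print(n,[np.round(r['at'],3).tolist() for r in nets.search_frame('side',n)[:1]])
```

```text
[0.5016 0.1262 0.1923] [ 0.7 -0.8 -0.4] own y 0.1663 x 0.0008 Fy -1.0
cap +y edge 0.044 [[266.0, 307.0], [187.0, 300.0]] -y [[282.0, 270.0], [206.0, 263.0]]
cap +y edge 0.052 [[266.0, 291.0], [187.0, 284.0]] -y [[282.0, 253.0], [205.0, 247.0]]
fence [[270.0, 276.0], [160.0, 266.0]]
mist [[0.742, -0.109, 0.059]]
jar [[0.489, -0.161, 0.06]]
cup [[0.685, -0.0, 0.061]]
button_top [[0.492, 0.265, 0.006]]
```

View pics/f8.png

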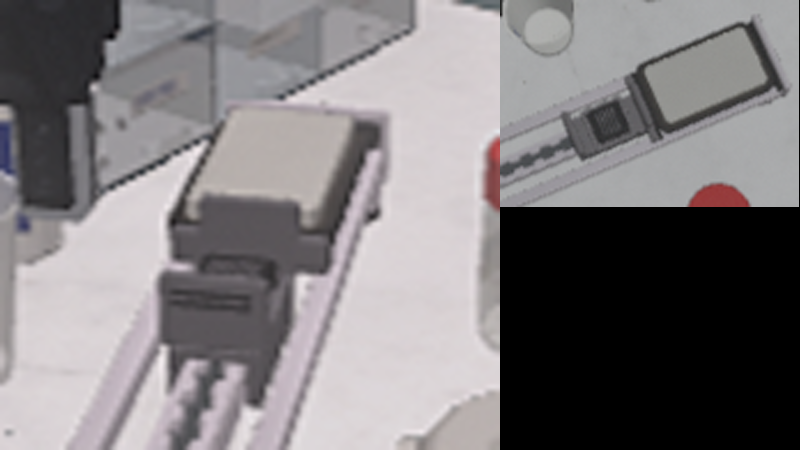

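The stone lies against the end stop, and the fence top at crop (160,268)–(270,276) matches jaw = 0. The cap looks up, at crop row ≈255, but that is marginal. A gentle touch at 50.5 mm height will tell.

```bash
python3 -c "
from h import *
print(go([.5913,-.0804,.1],113.7))"
```

```text
[-0.000e+00 -0.000e+00 -2.000e-01  0.000e+00 -2.225e+02  9.180e+01]
```

Call:
{"op": "jog_arm", "data": {"increments": [0,0,0,0,-222,40,-1,0,0,0,0,-222,40,-1,0,0,0,0,-222,40,-1,0,0,0,0,-222,40,-1,0,0,0,0,-222,40,-1,0,0,0,0,-222,40,-1,0,0,0,0,-222,70,-1,0,0,0,0,-222,105,-1,0,0,0,0,-222,130,-1,0,0,0,0,-222,136,-1,0,0,0,0,-222,136,-1,0,0,0,0,-222,136,-1]}}

```text
t: 16.45
tcp_pos: [0.5916, -0.0785, 0.0573]
orientation: [-0.205, 0.979, -0.0, 0.001]
contact_force: [0.4, -0.8, 1.6]
grip_width: -0.004
gripper_force: 0.0
```

Call:
{"op": "jog_arm", "data": {"increments": [0,0,0,0,0,2,-1,0,0,0,0,0,4,-1,0,0,0,0,0,5,-1,0,0,0,0,0,5,-1]}}

```text
t: 16.78
tcp_pos: [0.5916, -0.0781, 0.052]
orientation: [-0.205, 0.979, -0.0, 0.001]
contact_force: [0.9, -0.2, 2.1]
grip_width: 0.002
gripper_force: 0.9
```

Call:
{"op": "jog_arm", "data": {"increments": [0,0,0,0,0,1,-1,0,0,0,0,0,1,-1,0,0,0,0,0,1,-1]}}

```text
t: 17.03
tcp_pos: [0.5916, -0.0781, 0.0507]
orientation: [-0.205, 0.979, -0.0, 0.001]
contact_force: [1.6, -0.8, 2.4]
grip_width: -0.006
gripper_force: 1.1
```

The cap meets the fingers at 52 mm, so the button is up and locked. I'll lift off and hand in.

Call:
{"op": "jog_arm", "data": {"increments": [0,0,0,0,0,-10,-1,0,0,0,0,0,-40,-1,0,0,0,0,0,-80,-1,0,0,0,0,0,-120,-1,0,0,0,0,0,-120,-1,0,0,0,0,0,-120,-1]}}

```text
t: 17.53
tcp_pos: [0.5925, -0.0785, 0.1748]
orientation: [-0.205, 0.979, -0.001, 0.003]
contact_force: [0.6, -0.3, -0.4]
grip_width: 0.001
gripper_force: 0.0
```

```bash
python3 -c "
from h import *
rep(); print(arm.finish_job())"
```

```text
[ 0.5925 -0.0785  0.1748] [ 0.6 -0.3 -0.4] own y -0.0577 x 0.0019 Fy -0.5
the job is handed in; nothing more can be done
None
```

The job is handed in at about 17.5 s: the tweezers lie flat on the bench clear of the holder, the stone is pushed against the end stop with the button up in the last hole, and the spray bottle, jar and beaker still stand where they were.

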